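Load the counter's wrapping-paper dispenser and hold its tear bar at the balance point

ROBOT

A 7-joint arm with a two-finger parallel gripper is mounted at the origin on the work surface. World frame = base frame: x ahead of the robot, y to its left, z up, the work surface at z = 0. Lengths are in m, angles in rad, forces in N, time in s.
With the tool pointing down it reaches from about 0.4 to 0.85 m from the base axis. Payload 6.9 kg.
Tool frame: the origin (TCP) lies midway between the tips of the shut fingers; the grasp point (between the pads) lies behind it (ctrl.pinch_z is the z of the grasp point in the tool frame, in m); z points along the fingers, y is the direction in which the jaws open and shut (so a half turn about z gives the same grasp; the last joint's range is limited). The gripper opens to 85 mm and grips with 20 to 120 N. Pads are 22 mm wide; open, the fingers measure 114 mm over their backs; the gripper's body (76 mm by 85 mm) begins 54 mm behind the grasp point. The pads swing forward as they close: fully open they stand 13 mm farther back than shut.
Start: joints at [-1.127, 0.507, -0.238, 1.5, 0.126, 1.149, -0.155], TCP at [0.207, 0.59, 0.231] pointing down, gripper open.
Joint ranges: [-3.08, 3.08], [-0.24, 2.05], [-1.43, 1.35], [0, 2.5], [-1.52, 4.66], [0.17, 1.96], [-2.89, 2.89]. Speed limits (rad/s): [2.39, 2.39, 3.14, 3.14, 3.14, 3.14, 3.14].

INTERFACE

Orientations are given as a unit quaternion [w, x, y, z].
In Python, from station import ctrl, get_state, vision, ticket, models gives the robot as it stands. Calls block until the motion is done:
- ctrl.movep(position, orientation): joint-space move of the TCP to a pose.
- ctrl.movel(position, frame=None, max_speed=0.15): straight line of the TCP; frame=None keeps the orientation; max_speed is the mean speed in m/s.
- ctrl.set_joints(angles): joint-space move.
- ctrl.ungrasp() and ctrl.close_gripper(force=None): open the fingers fully, or close them until they stop; force is the grip in N (None keeps the last).
- ctrl.pause(seconds).
- ctrl.ik(position, orientation): joint angles nearest the present ones, or None.
- get_state(): the state.
- vision.grab_frame(name): name is "scene" or "top" or "wrist"; returns (picture, depth): 480x640x3 uint8, blue, green, red; 480x640 float32, m along the optical axis (not along the pixel's ray), 0 where there is no reading.
- vision.camera_info(name): a dict with "mtx" (3x3 intrinsics, pixels), "R" (3x3) and "t" (3): a world point X has camera coordinates R X + t; the wrist camera has in their place "hand_eye" (4x4, takes a point from camera to tool coordinates, whose origin is the TCP and whose axes are the flange's). Camera axes: x right, y down, z forward; pixel columns grow to the right and rows downward; lengths in m; the calibration is good to about 2 mm. A picture is of the moment at which its call begins: read the wrist's pose just before it. camera_info takes no time and is no camera call.
A pose or a line that the arm cannot do raises ctrl.Unreachable and nothing moves.
- ticket.close_job(): hands the job in, once; it reports no verdict.
Trained networks look in the newest picture that a camera, given by its name, has taken for a name from the list of things; names that differ only in an ending like _2 or _b are one class to them, and where a whole thing is asked for, a point or a joint stands for the part that bears it (a point fixed in the world has none). Each returns a list of dicts, best first, with "p" (0 to 1); they miss things now and then, are a little off and sometimes report something else, mostly with a low value. They report only what shows in the picture. A call takes as long as a camera call.
- models.recognise(camera, target): "point" ([column, row] in pixels, amid what is visible of it).
- models.masks_of(camera, target): "mask" (480x640 bool, what is visible of it) and "point" ([column, row] in pixels, amid what is visible of it).
The state is a dict: "time": time; "qpos": joint angles; "qd": joint speeds; "tau": joint torques, N m; "tcp_pos": TCP position; "eef_rot": TCP orientation; "contact_force": force on the tool from outside, world axes, zero at the start; "wrist_torque": the same for the moment, N m; "width": finger opening in m.
Only numpy, scipy, OpenCV 4.12 (cv2) and the standard library are available. Lean on these libraries where they do the work, as an engineer would, in place of code of your own. Each camera call takes 0.05 s, during which the arm holds its last target. There are 200 camera calls.

TASK

Load the wrapping-paper dispenser without disturbing the other things on the counter: lay the loose roll of brown paper on the two rests between the cones, then slide the tailstock up until both cones are fully home in the core and have lifted the roll off its rests. Then take the tear bar by its handle and swing it gently up from its back stop to its balance point, arms upright, without letting it drop back or go over onto the roll, and finish with the handle still gripped and the bar held there, ready for the paper to be threaded under it.

Things in the scene. Friction and masses are not known exactly. Their poses are not given: they have to be found in the camera images.
- stand: Wrapping-paper dispenser of grey steel, fixed to the counter. Origin on the counter under the middle of a fully loaded roll; z up, y along the roll's axis (to the robot's left), x away from the robot. Base plate x -60 to +90, y -230 to +170, 10 mm thick. Fixed headstock at y 108 to 128, 95 mm high. Two cheeks at y -163 and +163, x 31 to 81, 120 mm high, carry the tear bar.
- head_cone_tip (a point): Tip of the headstock's black cone, which points to stand -y at the tailstock's equal cone; both lie on one axis at stand x 0, 70 mm above the counter. This tip is at stand y +84. Cones: 24 mm long, 10 mm across at the tip, 34 mm at the foot; a core seats on them where they are 26 mm across, 16 mm behind the tip.
- rest_middle (a point): Where the middle of the roll's axis comes when laid on the rests clear of both cone tips: stand x 0, y -37, 67 mm above the counter (3 mm below the cones' axis). The rests are two steel Vs, each 12 mm wide, at stand y -85 and +25, up to 57 mm high. The roll slides along them; the tailstock then pushes it onto the headstock's cone.
- tail_cone_tip (a point): Tip of the sliding tailstock's cone, which points to stand +y. Fully back it is 243 mm from the headstock's tip, at the start 228 to 243 mm.
- roll: Tightly wound roll of brown kraft paper on a hollow card core: 60 mm in diameter, 200 mm long, about 0.4 kg, both ends alike, core hole 26 mm across. It starts lying on the counter to the left or right of the dispenser. Origin in the middle of its axis, y along its axis. Fully loaded, its middle is over the stand's origin, 70 mm above the counter.
- tailstock (a joint): Slide of the tailstock, in m: 0 = fully back, grows towards the headstock (stand +y), about 0.077 when both cones are fully home in the roll. Starts between 0 and 0.015. Slides stiffly, with about 4 N, stays where it is left; takes about 6 to 15 N to push the roll home.
- tail_knob (a point): Point on the axis of the tailstock's black upright knob, a cylinder 18 mm in diameter from 100 to 150 mm above the counter; this point is 135 mm above it, 36 mm behind (stand -y of) the cone tip. The knob can be pinched or pushed. The loaded roll, up to 100 mm high, ends 20 mm from the knob's axis.
- tear_bar (a joint): Hinge of the tear bar, in rad: 0 = leaning back, away from the robot, on its back stop, where it starts; grows as it swings up and over towards the robot. It balances at 0.70 (within 0.02), arms upright; short of that it falls back, beyond it falls forward onto the roll. Runs almost freely; the bar weighs about 0.4 kg and needs under 3 N at the handle.
- bar_handle (a point): Middle of the tear bar's bow handle: a black round bar 12 mm thick, straight for 88 mm along stand y, 155 mm from the hinge line. The rest of the bar lies over 30 mm below it towards the hinge. It starts about 223 mm above the counter; 260 mm at the balance point.
- bar_hinge (a point): Middle of the tear bar's hinge line, which runs along stand y at stand x +50, 105 mm above the counter. Two flat arms at stand y -155 and +155 carry the toothed steel bar, 304 mm long, 87 to 117 mm from the hinge line.
- carton: Bystander: small closed cardboard carton, 120 x 85 x 65 mm, loose, on the side of the dispenser opposite the roll. Origin under its middle.
- bottle: Bystander: white drinking bottle with a black cap, 68 mm in diameter, 190 mm high, loose. Origin under its middle.
- tape: Bystander: roll of packing tape lying flat, 104 mm in diameter, 48 mm high, loose. Origin under its middle.

How it is judged:
On the way, in this order (a step that is already met when the one before it is completed fails the run):
1. the roll is carried by both cones, lifted off its rests, let go, with the tear bar still on its back stop (z of roll in the frame of stand between 0.0682 and 0.073 m and x of roll in the frame of stand between -0.003 and 0.003 m and y of roll in the frame of stand between -0.006 and 0.006 m and angle between the y axis of roll and the y axis of stand, either way round below 0.03 rad and value of joint tailstock above 0.069 m and contact force between the fingers and roll below 0.1 N and value of joint tear_bar below 0.15 rad), for 0.3 s.
2. the tear bar is gripped and stands at its balance point (value of joint tear_bar between 0.6 and 0.8 rad and velocity of joint tear_bar between -0.1 and 0.1 rad/s and contact force between the fingers and tear_bar above 1 N), for 0.3 s.
At the end, for the whole second after the job is handed in: Ends holding: tear bar gripped (over 1 N), still, within 0.10 rad of balance (0.60 to 0.80). Roll not touched by the fingers, on both cones: middle at most 1.8 mm below or 3 mm above their axis, 3 mm sideways, 6 mm lengthwise, 0.03 rad in direction; tailstock past 0.069 (all of step 2 and z of roll in the frame of stand between 0.0682 and 0.073 m and x of roll in the frame of stand between -0.003 and 0.003 m and y of roll in the frame of stand between -0.006 and 0.006 m and angle between the y axis of roll and the y axis of stand, either way round below 0.03 rad and value of joint tailstock above 0.069 m and contact force between the fingers and roll below 0.1 N); the arm keeps its last pose, push and grip.
It fails at once if the tear bar goes well past its balance point and over towards the roll (value of joint tear_bar above 1.05 rad).
It fails at once if the tear bar is dropped or flung (velocity of joint tear_bar above 2.5 rad/s or velocity of joint tear_bar below -2.5 rad/s).
It fails at once if the carton is displaced by more than 30 mm (distance of carton from where it was at the start of the episode above 0.03 m).
It fails at once if the bottle is displaced by more than 30 mm (distance of bottle from where it was at the start of the episode above 0.03 m).
It fails at once if the tape is displaced by more than 30 mm (distance of tape from where it was at the start of the episode above 0.03 m).
It also fails if it takes over 69 s, if anything falls off the work surface, if the arm or the gripper's body presses on something with over 40 N, if the wrist force passes 120 N, or if a joint passes its speed limit or range.

## Working session

There is one attempt and no reset: what is moved stays moved. The work goes in short steps, each a Python script; the robot and the scene stay as the last script left them, time stands still between calls to the robot, and variables do not carry over. Pictures are saved under pics/ and viewed, about 8 in all and at most 12, crops included, and the job is handed in when it is done.

```bash
ls; mkdir -p pics; cat > look.py <<'E'
from station import ctrl,get_state,vision,ticket,models
import cv2,numpy as np
np.set_printoptions(precision=4,suppress=True)
E
python3 - <<'E'
from look import *
s=get_state();print(s['time'],s['tcp_pos'],s['eef_rot'],s['width'],ctrl.pinch_z)
for c in('scene','top'):
    p,d=vision.grab_frame(c);cv2.imwrite(f'pics/{c}0.png',p);np.save(f'{c}0.npy',d)
    i=vision.camera_info(c);R,t=np.array(i['R']),np.array(i['t']);print(c,-R.T@t,R)
    print(i['mtx'])
    for n in('roll','stand','head_cone_tip','tail_cone_tip','tail_knob','bar_handle','carton','bottle','tape'):
        r=models.recognise(c,n)
        for q in r[:2]:
            u,v=q['point'];z=d[int(v),int(u)];X=R.T@(np.linalg.inv(i['mtx'])@[u,v,1]*z-t);print(n,q['p'],q['point'],z,X)
print(vision.camera_info('wrist'))
E
```

```text
pics
0.0 [0.207  0.5892 0.2304] [-0.0001  0.1681  0.9858 -0.0009] 0.0855007042000419 -0.0187
scene [ 1.153  -0.9121  1.1123] [[ 0.8416  0.5399  0.0145]
 [ 0.3663 -0.5509 -0.7499]
 [-0.3969  0.6364 -0.6614]]
[[571.5155   0.     317.8562]
 [  0.     571.5155 230.8775]
 [  0.       0.       1.    ]]
roll 0.9 [178.3, 337.4] 1.3104197 [ 0.4531 -0.3855  0.0578]
roll 0.59 [254.3, 286.4] 1.417181 [ 0.5083 -0.1711  0.0694]
stand 0.94 [302.1, 268.1] 1.543806 [ 0.5413 -0.008   0.0152]
stand 0.55 [338.9, 177.3] 1.7658285 [0.4463 0.338  0.0694]
head_cone_tip 0.74 [303.5, 267.9] 1.5407919 [ 0.5455 -0.0074  0.0178]
tail_cone_tip 0.9 [252.3, 286.3] 1.4121493 [ 0.5064 -0.1763  0.0732]
tail_knob 0.92 [253.5, 284.8] 1.4147971 [ 0.5063 -0.1713  0.0741]
bar_handle 0.98 [335.6, 237.8] 1.3331509 [ 0.6646 -0.0502  0.219 ]
carton 0.57 [339.6, 178.3] 1.7736349 [0.4461 0.343  0.0625]
carton 0.4 [332.5, 234.1] 1.4041787 [ 0.6289 -0.0034  0.1781]
bottle 0.57 [397.5, 190.7] 1.6544256 [0.6478 0.3293 0.1086]
tape 0.92 [250.0, 380.9] 1.2949523 [ 0.6342 -0.3583 -0.0013]
tape 0.62 [304.3, 266.5] 1.5437912 [ 0.5447 -0.
[... 457 characters left out ...]
tail_cone_tip 0.82 [385.4, 264.0] 1.1612763 [ 0.5033 -0.1531  0.1427]
tail_knob 0.73 [384.5, 267.2] 1.1547858 [ 0.4964 -0.15    0.1488]
bar_handle 0.7 [307.7, 201.2] 1.1237221 [0.6408 0.0133 0.1843]
carton 0.81 [154.4, 303.9] 1.2268201 [0.4269 0.3749 0.0633]
bottle 0.67 [159.0, 218.1] 1.1663054 [0.6186 0.3415 0.1344]
tape 0.71 [478.9, 188.7] 1.3032571 [ 0.6825 -0.4082  0.0145]
{'mtx': array([[334.5518,   0.    , 321.6139],
       [  0.    , 334.5518, 233.4612],
       [  0.    ,   0.    ,   1.    ]]), 'hand_eye': array([[ 0.0004, -0.9535, -0.3014,  0.0781],
       [ 1.    ,  0.0006, -0.0005,  0.0012],
       [ 0.0006, -0.3014,  0.9535, -0.1425],
       [ 0.    ,  0.    ,  0.    ,  1.    ]])}
```

View pics/top0.png

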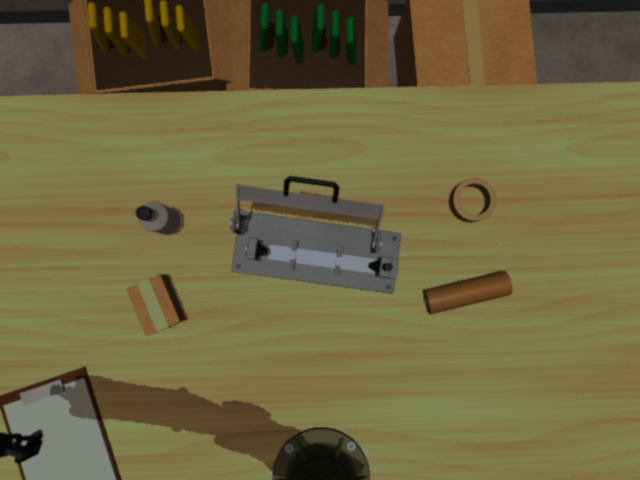

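View pics/scene0.png

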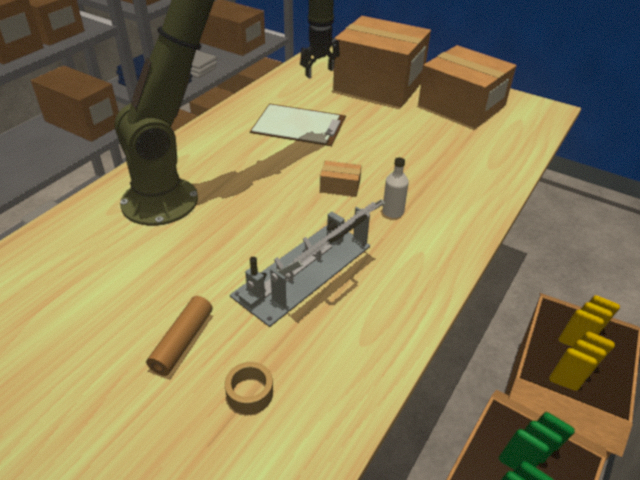

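The top view shows the headstock at about (255,250), the tailstock and knob at (385,267), the handle at (311,185) and the roll from (425,298) to (511,283). In the scene view, the carton and bottle stand left of the dispenser and the tape lies on the roll's side. The roll is clear of everything. Next I'll take one closer wrist view over the stand.

```bash
cat >> look.py <<'E'
from scipy.spatial.transform import Rotation as Ro
def Rm(q): return Ro.from_quat([q[1],q[2],q[3],q[0]]).as_matrix()
def quat(M):
    x,y,z,w=Ro.from_matrix(M).as_quat(); return [w,x,y,z]
def wrist(name):
    """picture, world point cloud (480x640x3), camera pose"""
    s=get_state(); p,d=vision.grab_frame('wrist'); cv2.imwrite(f'pics/{name}.png',p); i=vision.camera_info('wrist')
    T=np.eye(4);T[:3,:3]=Rm(s['eef_rot']);T[:3,3]=s['tcp_pos'];C=T@i['hand_eye']
    v,u=np.mgrid[:480,:640]; ray=np.dstack([u,v,np.ones_like(u)])@np.linalg.inv(i['mtx']).T
    X=(ray*d[...,None])@C[:3,:3].T+C[:3,3]; X[d==0]=np.nan
    np.savez(name,p=p,d=d,X=X,C=C,K=i['mtx']); return p,X,C,i['mtx']
E
python3 - <<'E'
from look import *
t=get_state()['time'];ctrl.movep([.48,-.1,.36],[0,0,1,0]);s=get_state();print(s['time']-t,s['tcp_pos'],s['qpos'])
p,X,C,K=wrist('w1')
for n in('roll','tail_knob','bar_handle','head_cone_tip','tail_cone_tip'):
    r=models.masks_of('wrist',n)
    for q in r[:2]:
        c=X[q['mask']];print(n,q['p'],q['point'],len(c),np.nanmedian(c,0),np.nanmax(c[:,2]))
    if r: np.save('m_'+n,r[0]['mask'])
# base plate rectangle
Z=X[...,2]; m=(Z>.0055)&(Z<.0145)&(abs(X[...,1])<.35)&(X[...,0]>.35)&(X[...,0]<.8)
n,l,st,ce=cv2.connectedComponentsWithStats(m.astype(np.uint8));k=1+np.argmax(st[1:,4])
c=X[l==k][:,:2].astype(np.float32);print(len(c),np.nanmedian(X[l==k],0),cv2.minAreaRect(c),st[k])
m2=(Z>-.02)&(Z<.004);print('table',np.nanmedian(Z[m2]))
E
```

```text
2.6583 [ 0.4803 -0.0992  0.3598] [-0.1931  0.225   0.4528  1.6072 -0.1008  1.333   1.8457]
roll 0.77 [123.9, 150.9] 7600 [ 0.4303 -0.3527  0.0557] 0.06319945847228658
roll 0.31 [132.8, 299.5] 3631 [ 0.6503 -0.3849  0.0407] 0.05103000376444905
tail_knob 0.6 [274.2, 200.3] 1890 [ 0.491  -0.1566  0.0806] 0.15253059853371587
bar_handle 0.8 [372.2, 340.7] 7369 [ 0.6317 -0.0417  0.1821] 0.4430787862035086
head_cone_tip 0.77 [384.5, 235.7] 34428 [ 0.5535 -0.0157  0.0145] 0.4430787862035086
tail_cone_tip 0.67 [270.8, 203.3] 1847 [ 0.4909 -0.1561  0.081 ] 0.15253059853371587
tail_cone_tip 0.37 [133.3, 300.7] 3673 [ 0.6496 -0.3841  0.04  ] 0.05103000376444905
16544 [ 0.5432 -0.0015  0.0099] ((0.5391497015953064, -0.003694504499435425), (0.39997270703315735, 0.1502309888601303), 80.5228271484375) [  249   150   276   135 16544]
table 2.2035176614920715e-05
```

View pics/w1.png

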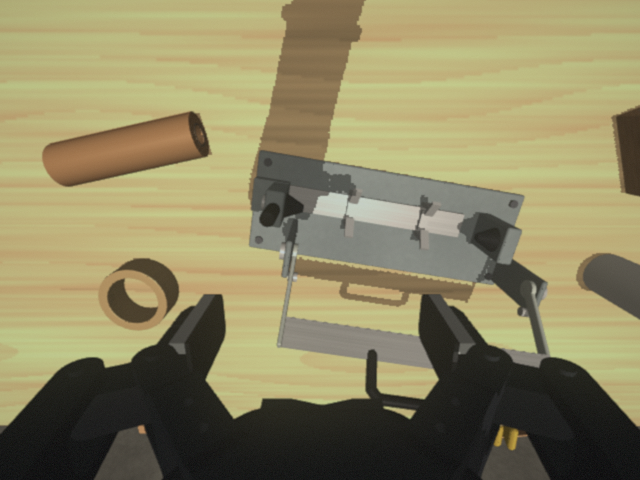

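The wrist view shows the whole dispenser: knob at (270,213), headstock at (490,240), handle at (372,380). The roll spans (55,165) to (200,135). The base plate fit came out at 400.0 x 150.2 mm against a nominal 400 x 150, so it fixes the stand frame well. Next I'll compute the roll and knob poses and check reachability.

```bash
cat >> look.py <<'E'
a=np.radians(80.523); sy=np.array([np.cos(a),np.sin(a),0]); sx=np.array([sy[1],-sy[0],0]); sz=np.array([0,0,1.])
S=np.column_stack([sx,sy,sz]); O=np.array([.53915,-.00369,0])-.015*sx+.030*sy
def W(x,y,z): return O+S@[x,y,z]          # stand -> world
def down(ax): # tool z down, tool x along horizontal unit ax
    return np.column_stack([ax,np.cross([0,0,-1.],ax),[0,0,-1.]])
E
python3 - <<'E'
from look import *
w=np.load('w1.npz');X=w['X'];L=(X-O)@S
k=L[np.load('m_tail_knob.npy')];k=k[k[:,2]>.145];print('knob',len(k),np.median(k,0),k.min(0),k.max(0))
Z=X[...,2];g=np.load('m_roll.npy');c=X[g];c=c[c[:,2]>.05]
r=cv2.minAreaRect(c[:,:2].astype(np.float32));print('roll',r,np.median(c,0),c[:,2].max())
u,s_,vt=np.linalg.svd(c[:,:2]-c[:,:2].mean(0),full_matrices=False);print(vt[0])
h=L[(L[...,2]>.19)&(L[...,0]>.1)&(L[...,2]<.3)];print('bar>.19',np.median(h,0),h.min(0),h.max(0))
print(O)
rd=vt[0]*np.sign(vt[0][1]);rd=np.r_[rd,0]
for sg in(1,-1):
    print(sg,'roll',ctrl.ik([.43,-.353,.006],quat(down(sg*rd))),'place',ctrl.ik(W(0,-.037,.043),quat(down(sg*sy))),'knob',ctrl.ik(W(0,-.19,.117),quat(down(sg*sy))))
    for b in (0,.2,.35,.5,.7):
        for th in (0.,.7):
            f=.7-th; hp=W(.05+.155*np.sin(f),0,.105+.155*np.cos(f)); M=Ro.from_rotvec(sy*b).as_matrix()@down(sg*sy)
            q=ctrl.ik(hp+M[:,2]*.0187,quat(M));print(b,th,q)
E
```

```text
knob 209 [-0.001  -0.1889  0.1498] [-0.0091 -0.1975  0.1453] [ 0.0079 -0.1803  0.1525]
roll ((0.43247708678245544, -0.362284392118454), (0.04751896485686302, 0.20169532299041748), 12.212082862854004) [ 0.4316 -0.3587  0.0578] 0.06319945847228658
[-0.208   0.9781]
bar>.19 [ 0.1235 -0.0507  0.1955] [ 0.1095 -0.1565  0.19  ] [0.1541 0.0164 0.2316]
[0.5293 0.0284 0.    ]
1 roll [ 0.3508  0.7321  0.4695  1.9362 -0.5607  0.6049  1.3978] place [-0.379   0.6526  0.5427  1.999  -0.5542  0.6385  0.3636] knob [-0.1832  0.5664  0.6879  1.9307 -0.4867  0.8159  0.6056]
0 0.0 [-0.4107  0.6982  0.7171  1.3933 -0.4662  1.2222  0.1831]
0 0.7 [-0.5212  0.5056  0.7172  1.6178 -0.3558  1.153   0.1149]
0.2 0.0 [-0.3321  0.8107  0.7082  1.1786 -0.4739  1.5201  0.1662]
0.2 0.7 [-0.4397  0.6198  0.7089  1.4438 -0.3829  1.4278  0.1425]
0.35 0.0 [-0.2734  0.9032  0.7025  1.0092 -0.4896  1.7384  0.1501]
0.35 0.7 [-0.3846  0.7097  0.7049  1.3159 -0.4006  1.6232  0.1573]
0.5 0.0 [-0.2121  1.0006  0.6886  0.8287 -0.5101  1.953   0.1215]
0.5 0.7 [-0.3351  0.8015  0.7038  1.1913 -0.4176  1.8102  0.1689]
0.7 0.0 None
[... 164 characters left out ...]
 1.9927  0.241   0.5833  2.7024] knob [ 0.6847  0.5337 -0.6333  1.9199  0.423   0.8233  2.8002]
0 0.0 [ 0.1963  0.6288 -0.4355  1.3837  0.2708  1.188   2.7092]
0 0.7 [ 0.2066  0.4448 -0.4355  1.6081  0.2017  1.1335  2.6987]
0.2 0.0 [ 0.1798  0.7448 -0.4355  1.1691  0.2242  1.4736  2.7546]
0.2 0.7 [ 0.2     0.5561 -0.4355  1.4342  0.1566  1.3871  2.735 ]
0.35 0.0 [ 0.1626  0.8417 -0.4355  0.9997  0.201   1.6871  2.7734]
0.35 0.7 [ 0.1914  0.645  -0.4355  1.3063  0.1312  1.57    2.7466]
0.5 0.0 [ 0.1413  0.9467 -0.4355  0.8193  0.1827  1.9027  2.7841]
0.5 0.7 [ 0.1809  0.7366 -0.4355  1.1817  0.1075  1.7467  2.749 ]
0.7 0.0 None
0.7 0.7 [ 0.0626  0.8397 -0.1783  1.0254 -0.0433  1.9641  2.8697]
```

```bash
python3 - <<'E'
from look import *
rd=np.r_[-.21,.9777,0];q=quat(down(rd));c=np.array([.4325,-.3623,0])
ctrl.movep(c+[0,0,.13],q);ctrl.movel(c+[0,0,.006],max_speed=.12)
ctrl.close_gripper(40);s=get_state();print(s['time'],s['width'],s['tcp_pos'],s['contact_force'])
ctrl.movel(c+[0,0,.16],max_speed=.15);s=get_state();print(s['time'],s['width'],s['contact_force'])
ctrl.movep(W(0,-.036,.16),quat(down(sy)));s=get_state();print(s['time'],s['tcp_pos'],W(0,-.036,.16))
p,X,C,K=wrist('w2')
p,d=vision.grab_frame('scene');cv2.imwrite('pics/s2.png',cv2.resize(p[140:380,120:440],(800,600)))
E
```

```text
6.825 0.05924087568419515 [ 0.4329 -0.3625  0.0069] [-1.1737  1.0547  6.1334]
8.0 0.05926739862712928 [-0.128  -0.0556 -4.1874]
9.375 [ 0.5234 -0.0086  0.1601] [ 0.5234 -0.0071  0.16  ]
```

View pics/w2.png

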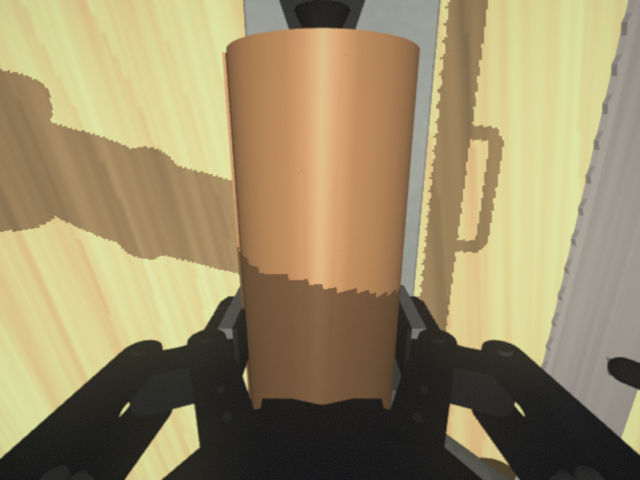

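View pics/s2.png

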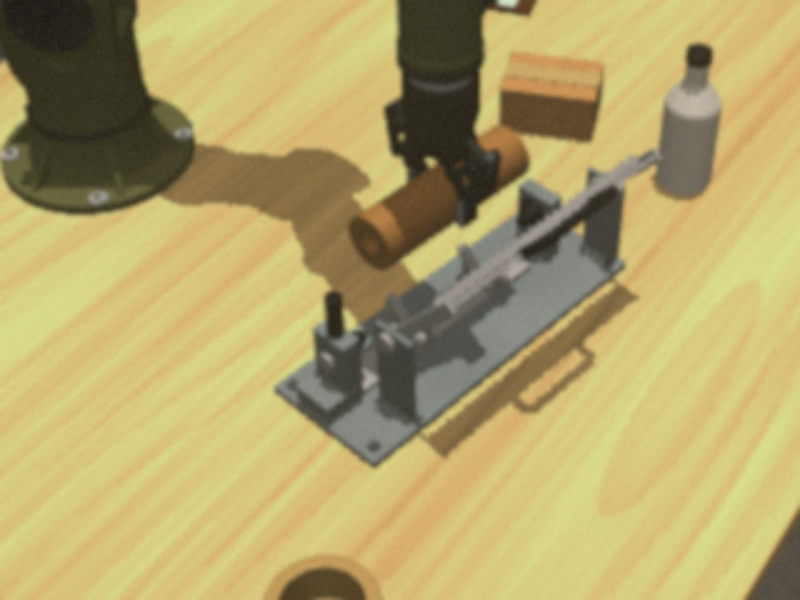

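The wrist view shows the roll gripped level, its far end at row ~40, in line with the headstock cone at (322,12). The scene crop confirms it hangs above the rests. Next I'll measure its offset and lower it.

```bash
python3 - <<'E'
from look import *
w=np.load('w2.npz');L=(w['X']-O)@S
m=(abs(L[...,0])<.045)&(L[...,2]>.19)&(L[...,2]<.23)&(L[...,1]>-.02); m[300:]=0
c=L[m];r=cv2.minAreaRect(c[:,:2].astype(np.float32));print(len(c),r,c.max(0))
for y in(0.,.03,.055):
    k=c[abs(c[:,1]-y)<.006];print(y,k[:,0].min(),k[:,0].max(),k[:,2].max())
end=np.percentile(c[:,1],99.5);print('end',end, 'tcp',(get_state()['tcp_pos']-O)@S)
tcp=(get_state()['tcp_pos']-O)@S
yt=tcp[1]+(.064-end) if abs(.064-end)<.02 else None
print('target y',yt)
if yt is not None:
    ctrl.movel(W(0,yt,.09),max_speed=.1);ctrl.movel(W(0,yt,.0445),max_speed=.04)
    s=get_state();print(s['time'],s['contact_force'],(s['tcp_pos']-O)@S)
E
```

```text
46743 ((-0.0012683719396591187, 0.022359713912010193), (0.08258402347564697, 0.05911414697766304), 89.72103118896484) [0.0285 0.0636 0.2159]
0.0 -0.030054738180111906 0.028017675631255998 0.2147768344546292
0.03 -0.03064332131034566 0.028263977287738003 0.21476876685059232
0.055 -0.03069112936848457 0.028456159531881606 0.21484975629289052
end 0.06300839372178471 tcp [ 0.0003 -0.0377  0.1602]
target y -0.03667398908799767
11.6167 [-1.0747  0.3447 -4.2908] [ 0.     -0.0366  0.0447]
```

```bash
python3 - <<'E'
from look import *
for z in(.0425,.041,.0395):
    ctrl.movel(W(0,-.0367,z),max_speed=.03);s=get_state();print(z,s['contact_force'])
    if s['contact_force'][2]>-2.5: break
ctrl.ungrasp();s=get_state();print(s['time'],s['width'],s['contact_force'])
ctrl.movel(W(0,-.0367,.19),max_speed=.15)
# go behind, look at roll + tailstock
ctrl.movep(W(-.001,-.189,.22),quat(down(sy)))
s=get_state();print(s['time']);p,X,C,K=wrist('w3');L=(X-O)@S
m=(abs(L[...,0])<.04)&(L[...,2]>.083)&(L[...,2]<.105)&(L[...,1]>-.135)&(L[...,1]<.07)
n,l,st,ce=cv2.connectedComponentsWithStats(m.astype(np.uint8));k=1+np.argmax(st[1:,4]);c=L[l==k]
print(len(c),cv2.minAreaRect(c[:,:2].astype(np.float32)),c.min(0),c.max(0))
r=models.masks_of('wrist','tail_knob')
k=L[(abs(L[...,0])<.02)&(L[...,2]>.143)&(L[...,2]<.156)&(L[...,1]<-.15)&(L[...,1]>-.22)];print('knob',len(k),np.median(k,0) if len(k) else '')
E
```

```text
0.0425 [-2.312   0.0532  9.2064]
12.25 0.08545639268828928 [-0.3667  0.2374 -0.2169]
14.05
10527 ((-0.00031791627407073975, -0.0794561356306076), (0.05173983797430992, 0.11107654869556427), 0.040679533034563065) [-0.0262 -0.135   0.083 ] [ 0.0255 -0.0239  0.0991]
knob 551 [-0.0005 -0.1875  0.1497]
```

View pics/w3.png

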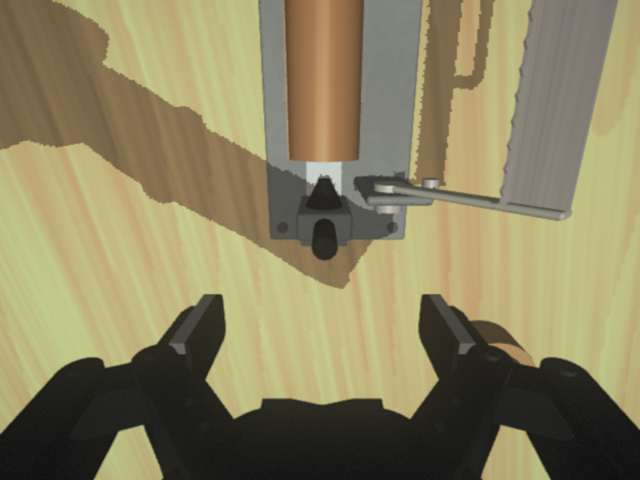

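The roll is aligned in the rests (x -0.3 mm, angle 0.04°), with its end at (322,160) in front of the tail cone at (322,185). The knob is at (324,240), or stand (-0.5,-187.5) mm. I'll pinch it and push.

```bash
python3 - <<'E'
from look import *
F=lambda s:(s['contact_force'] @ S).round(1)
x0=-.0005
ctrl.movel(W(x0,-.1875,.121),max_speed=.1);ctrl.close_gripper(60);s=get_state();print(s['time'],s['width'],F(s))
y=-.1875
ctrl.movel(W(x0,-.140,.121),max_speed=.04);s=get_state();print(s['time'],F(s),((s['tcp_pos']-O)@S)[1])
for y in np.arange(-.132,-.105,.003):
    ctrl.movel(W(x0,y,.121),max_speed=.03);s=get_state();print(round(y,4),F(s),((s['tcp_pos']-O)@S)[1])
    if -F(s)[1]>24: break
print(s['time'],s['width'])
E
```

```text
15.925 0.01608932639187004 [ 2.7 -0.4  1.1]
17.2667 [ 5.1 -4.3  0. ] -0.1419990473932261
-0.132 [ 4.8 -4.   0.4] -0.1336817935012491
-0.129 [ 5.3 -4.6 -0. ] -0.13087962132332773
-0.126 [ 5.8 -4.4  0.4] -0.127951472392314
-0.123 [ 5.2 -3.8  0.7] -0.12499141089223854
-0.12 [ 4.  -4.6  0.6] -0.12207313708452243
-0.117 [ 5.4 -5.  -0.3] -0.11913268935220206
-0.114 [ 4.5 -6.7 -0.6] -0.11656608113498682
-0.111 [  5.2 -12.9  -2.3] -0.11587686155599682
-0.108 [  5.3 -19.9  -5.9] -0.11548267831340489
-0.105 [  7.  -28.   -8.8] -0.11521745098999285
19.9333 0.016460669272360454
```

```bash
python3 - <<'E'
from look import *
ctrl.movel(W(-.0005,-.112,.121),max_speed=.03)
ctrl.ungrasp();ctrl.movel(W(-.0005,-.116,.25),max_speed=.15)
M=down(sy);ctrl.movep(W(-.02,-.13,.28),quat(M))
s=get_state();print(s['time']);p,X,C,K=wrist('w4');L=(X-O)@S
m=(abs(L[...,0])<.04)&(L[...,2]>.085)&(L[...,2]<.108)&(L[...,1]>-.105)&(L[...,1]<.105)
n,l,st,ce=cv2.connectedComponentsWithStats(m.astype(np.uint8));k=1+np.argmax(st[1:,4]);c=L[l==k]
print(len(c),cv2.minAreaRect(c[:,:2].astype(np.float32)),c.min(0),c.max(0))
for y in(-.09,-.05,0,.05,.09):
    k=c[abs(c[:,1]-y)<.005]
    if len(k): print(y,len(k),(k[:,0].min()+k[:,0].max())/2,np.percentile(k[:,2],98))
k=L[(abs(L[...,0])<.02)&(L[...,2]>.143)&(L[...,2]<.156)&(L[...,1]<-.09)&(L[...,1]>-.22)];print('knob',len(k),np.median(k,0) if len(k) else '')
E
```

```text
22.275
9781 ((-0.0005029235035181046, -0.022792503237724304), (0.15134091675281525, 0.05277189612388611), 89.83445739746094) [-0.027  -0.0985  0.085 ] [0.026  0.053  0.1025]
-0.09 529 -0.0002986242735669078 0.10068918438123578
-0.05 589 -0.0010142405128950975 0.10071714677061891
0 696 -0.0005254136267627899 0.10056494892961584
0.05 423 -0.00016881257528056706 0.10072951756401954
knob 356 [-0.0005 -0.1164  0.1497]
```

View pics/w4.png

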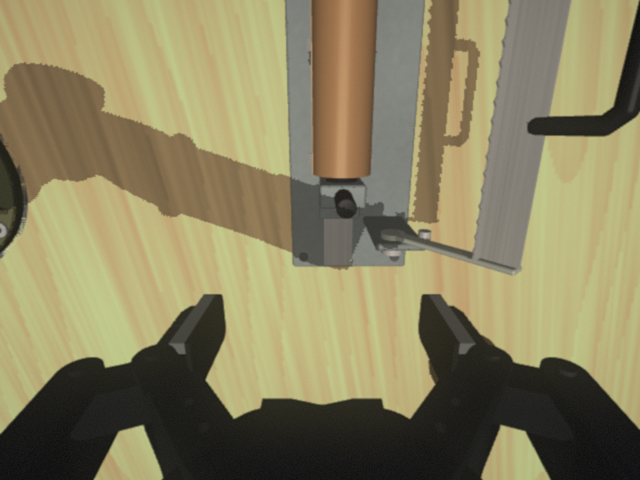

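The roll is seated. Its top is at 100.6 mm, so its axis is at about 70.6 mm, with x -0.5 mm. The end sits on the cone at (342,178), and the knob at stand y -116.4 mm puts the tailstock at about 0.077. The bar's handle is at the right, still on its back stop. I'll move to a pre-grasp with the tool tilted 0.35 rad and check the handle position.

```bash
cat >> look.py <<'E'
MB=Ro.from_rotvec(sy*.35).as_matrix()@down(sy)
def H(th,back=0.,dx=0.,dz=0.):
    f=.7-th; return W(.05+.155*np.sin(f)+dx,0,.105+.155*np.cos(f)+dz)+MB[:,2]*(.0187-back)
E
python3 - <<'E'
from look import *
ctrl.movep(H(0,.11),quat(MB));s=get_state();print(s['time']);p,X,C,K=wrist('w5');L=(X-O)@S
c=L[(L[...,2]>.205)&(L[...,2]<.25)&(L[...,0]>.11)&(L[...,0]<.18)&(abs(L[...,1])<.08)]
print(len(c),c.min(0),c.max(0),np.median(c,0))
for y in(-.02,0,.02,.035):
    k=c[abs(c[:,1]-y)<.004]
    if len(k): print(y,k.min(0),k.max(0))
E
```

```text
Traceback (most recent call last):
station.Unreachable: the arm cannot take that pose within its joint ranges
```

```bash
python3 - <<'E'
from look import *
for b in(.1,.2,.25,.3,.35):
    M=Ro.from_rotvec(sy*b).as_matrix()@down(sy)
    print(b,[(bk,ctrl.ik(W(.05+.155*np.sin(.7),0,.105+.155*np.cos(.7))+M[:,2]*(.0187-bk),quat(M)) is not None) for bk in(.0,.05,.07,.09,.11)])
E
```

```text
0.1 [(0.0, True), (0.05, True), (0.07, True), (0.09, True), (0.11, True)]
0.2 [(0.0, True), (0.05, True), (0.07, True), (0.09, True), (0.11, True)]
0.25 [(0.0, True), (0.05, True), (0.07, True), (0.09, True), (0.11, True)]
0.3 [(0.0, True), (0.05, True), (0.07, True), (0.09, True), (0.11, True)]
0.35 [(0.0, True), (0.05, True), (0.07, True), (0.09, True), (0.11, False)]
```

```bash
sed -i 's/sy\*\.35/sy*.25/' look.py
python3 - <<'E'
from look import *
ctrl.movep(H(0,.10),quat(MB));s=get_state();print(s['time']);p,X,C,K=wrist('w5');L=(X-O)@S
c=L[(L[...,2]>.205)&(L[...,2]<.25)&(L[...,0]>.11)&(L[...,0]<.18)&(abs(L[...,1])<.08)]
print(len(c),c.min(0),c.max(0),np.median(c,0))
for y in(-.02,0,.02,.035):
    k=c[abs(c[:,1]-y)<.004]
    if len(k): print(y,k.min(0),k.max(0))
E
```

```text
23.2583
2932 [ 0.1268 -0.056   0.205 ] [0.1558 0.0584 0.2313] [0.1495 0.01   0.2278]
-0.02 [ 0.1437 -0.024   0.2236] [ 0.1556 -0.0161  0.2309]
0 [ 0.144  -0.004   0.2234] [0.1556 0.004  0.2305]
0.02 [0.1443 0.0161 0.2215] [0.1557 0.024  0.2313]
0.035 [0.1443 0.031  0.2223] [0.1557 0.039  0.231 ]
```

View pics/w5.png

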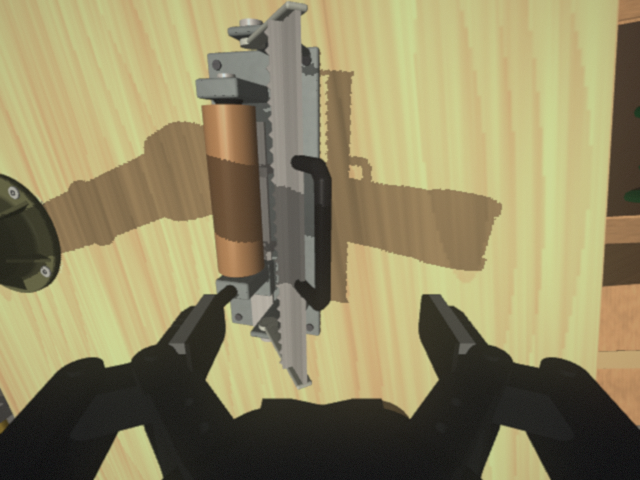

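The handle runs from (322,165) to (322,305), centred between the jaws. The cloud gives its centre as x 149.8, z 224.5 mm, which matches nominal. The roll sits on both cones. I'll grip the handle.

```bash
python3 - <<'E'
from look import *
F=lambda s:(s['contact_force'] @ S).round(1)
ctrl.movel(H(0),max_speed=.08);s=get_state();print(F(s),(s['tcp_pos']-O)@S,(H(0)-O)@S)
ctrl.close_gripper(40);s=get_state();print(s['time'],s['width'],F(s))
for th in np.linspace(.1,.7,7):
    ctrl.movel(H(th),max_speed=.04);s=get_state();print(round(th,2),s['time'],s['width'],F(s),(s['tcp_pos']-H(th)))
    if np.linalg.norm(F(s))>25 or s['width']<.006: print('STOP');break
E
```

```text
[-0.1  0.4 -0.7] [ 0.1455 -0.0002  0.206 ] [0.1452 0.     0.2054]
25.3833 0.010460786668933297 [ 1.7  0.2 -0.5]
0.1 25.9167 0.010835194055938708 [ 4.  -0.8  2.6] [ 0.0001 -0.      0.0005]
0.2 26.45 0.010633723922806136 [5.3 0.4 6.2] [ 0.0007 -0.0001  0.0006]
0.3 26.9833 0.010512080924413024 [4.6 0.3 4.8] [ 0.0004 -0.0001  0.0001]
0.4 27.5167 0.010603223315803646 [2.7 0.  1.7] [-0.0001 -0.     -0.0003]
0.5 28.05 0.010628147461663762 [ 1.4 -0.1  0.6] [-0.0006  0.0001 -0.    ]
0.6 28.5833 0.010149723590888208 [ 2.  -0.6  4.6] [-0.0002  0.      0.0002]
0.7 29.1167 0.010409220548564935 [1.4 0.4 4. ] [-0.0001  0.      0.0001]
```

```bash
python3 - <<'E'
from look import *
ctrl.pause(.6);s=get_state();print(s['time'],s['width'],s['contact_force']@S,(s['tcp_pos']-O)@S-((H(.7)-O)@S))
p,d=vision.grab_frame('scene');cv2.imwrite('pics/s6.png',cv2.resize(p[140:380,180:500],(800,600)))
i=vision.camera_info('scene');v,u=np.mgrid[:480,:640]
X=((np.dstack([u,v,np.ones_like(u)])@np.linalg.inv(i['mtx']).T*d[...,None])-i['t'])@i['R'];L=(X-O)@S
c=L[(L[...,2]>.19)&(L[...,2]<.225)&(abs(L[...,1])<.15)&(L[...,0]>0)&(L[...,0]<.13)];print('toothed bar',len(c),np.median(c,0),c.min(0),c.max(0))
p,X,C,K=wrist('w6');L=(X-O)@S
c=L[(abs(L[...,0])<.035)&(L[...,2]>.085)&(L[...,2]<.108)&(abs(L[...,1])<.105)];print('roll',len(c),c.min(0),c.max(0),np.percentile(c[:,2],98) if len(c) else '')
E
```

```text
29.7167 0.010900800776793361 [1.1849 0.3569 4.8505] [0.0001 0.     0.0001]
toothed bar 777 [ 0.0519 -0.0185  0.2103] [ 0.0428 -0.1496  0.1909] [0.0592 0.1499 0.225 ]
roll 5063 [-0.0263 -0.0813  0.085 ] [0.0151 0.1047 0.1017] 0.10053939838920607
```

View pics/s6.png

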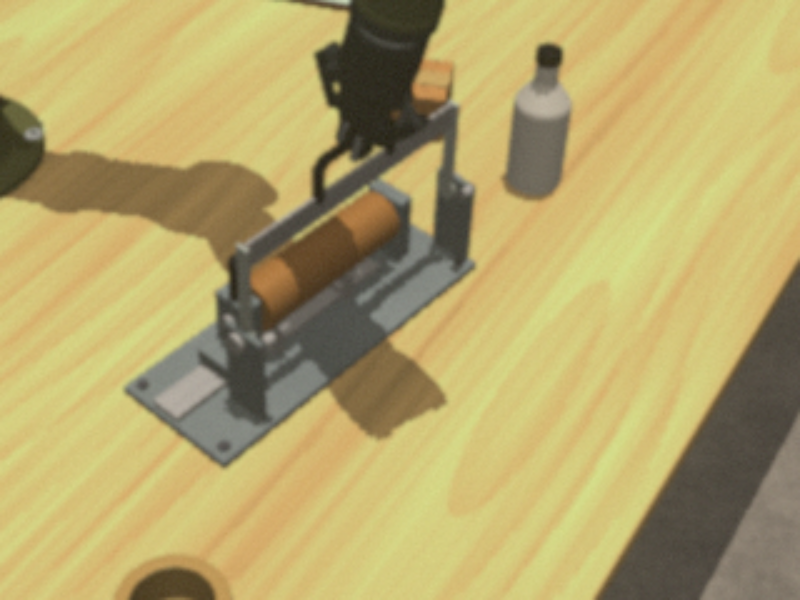

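The bar's arms stand upright (posts at (245,290) and (448,150)) with the handle in the fingers, and the roll is on both cones. I'm handing in.

```bash
python3 -c "
from look import *
ticket.close_job();s=get_state();print(s['time'],s['width'])"
```

```text
the job is handed in; nothing more can be done
the job is handed in; nothing more can be done
```

The dispenser is loaded and the tear bar is held gripped at its balance point. I handed the job in at about 30 s of the 69 s allowed; handing in reports no verdict.

I laid the roll on the rests, then pinched the knob and pushed the tailstock until the force rose to about 28 N. After letting go, I gripped the handle and swung the bar up in small steps.

Last checks:
- **Roll:** its top is at 100.5 mm, so its axis is about 70.5 mm above the counter, against a nominal 70 mm. After the push it was 0.5 mm off sideways.
- **Tailstock:** the knob's position put the slide at about 0.077 m just after the push; I did not measure it again at the end.
- **Tear bar:** the toothed bar is at stand x of about 52 mm, with the hinge at 50 mm, so it is within about 0.02 rad of upright. The fingers are closed at about 10.5 mm on the 12 mm handle, with the grip set to 40 N. The arm was still.
- **Bystanders:** the fingers never went near the carton, bottle or tape, and they look unmoved in the pictures. I did not re-measure them.

No check failed or disagreed. One pre-grasp pose was out of reach, so I gripped the handle with the tool tilted 0.25 rad instead of 0.35.

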